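# Line up a circuit board on its screw slide, taking out the backlash

### The arm

A 6-joint arm with a two-finger parallel gripper is mounted at the origin on the work surface. World frame = base frame: x ahead of the robot, y to its left, z up, the work surface at z = 0. Lengths are in m, angles in rad, forces in N, time in s.
With the tool pointing down it reaches from about 0.35 to 0.975 m from the base axis. Payload 4.9 kg.
Tool frame: the origin (TCP) lies where the fingers leave the gripper's body, on its centre line; the fingertips stand 73 mm ahead of it and the grasp point (between the pads) lies 54 mm ahead of it; z points along the fingers, y is the direction in which the jaws open and shut (so a half turn about z gives the same grasp; the last joint's range is limited). The gripper opens to 85 mm and grips with 20 to 120 N. Pads are 22 mm wide; open, the fingers measure 114 mm over their backs; the gripper's body (76 mm by 85 mm) begins 54 mm behind the grasp point. The pads swing forward as they close: fully open they stand 13 mm farther back than shut.
Start: joints at [-0.119, 0.053, 1.613, -0, 1.476, -0.119], TCP at [0.625, 0, 0.304] pointing down, gripper open.
Joint ranges: [-3.01, 3.01], [-1.01, 2.22], [0.06, 2.58], [-1.02, 4.17], [0.09, 2.62], [-3.14, 3.14]. Speed limits (rad/s): [2.57, 2.57, 3.14, 3.14, 3.14, 3.14].

### API

Orientations are given as a rotation vector (axis times angle).
In Python, from station import monitor, vision, workorder gives the robot as it stands.
- The arm moves only by the tool arm_command, never from a script. Its argument "rows" is text: rows parted by semicolons, each of 6 numbers parted by spaces: the shift along the world's x, y, z in mm, then the turn, a rotation vector about the world's x, y, z in degrees. In form: tx ty tz wx wy wz; .... A call has 1 to 12 rows; each row is the pose to reach, as a shift and turn from the pose measured when the call began; what a row does not reach only later rows make up. A row lasts 1/8 s, in which the tool goes at most 62.5 mm and 10.7 degrees, less where a joint would pass 70% of its speed; a pose out of reach is approached as far as the arm can. A call with a gripper value outside its range is refused whole. "jaw" is the opening, from 0 (shut) to 1 (fully open), set as the call begins (left out, the last holds). The fingers move at their own pace and stop on an object; "squeeze" is the grip in N (left out, the last holds). Time passes only in rows, so rows that repeat a pose let the fingers close. It gives the time, the measured TCP pose, the force and the opening at its end, in the units of the state.
- monitor.get_obs(): the state, without advancing time (a new reading comes with each control period).
- vision.get_image(name): name is "scene" or "side" or "wrist"; returns a dict with "frame" (384x512x3 uint8, red, green, blue), "vfov" (degrees; the focal length in pixels is half the picture's height over the tangent of half this angle, whatever the lens; pixels are square), "cx", "cy" (the principal point, pixels), "R" (3x3) and "t" (3): a world point X has camera coordinates R X + t; the wrist camera has in their place "T_tool_cam" (4x4, takes a point from camera to tool coordinates, whose origin is the TCP and whose axes are the flange's). Camera axes: x right, y down, z forward; pixel columns grow to the right and rows downward; lengths in m; the calibration is good to about 2 mm. A picture is of the moment at which its call begins: read the wrist's pose just before it. There is no depth.
- workorder.finish_job(): hands the job in, once; it reports no verdict.
The state is a dict: "t": time; "q": joint angles; "dq": joint speeds; "effort": joint torques, N m; "tool_pos": TCP position; "tool_rot": TCP orientation; "contact_force": force on the tool from outside, world axes, zero at the start; "wrist_torque": the same for the moment, N m; "opening": finger opening in m.
Only numpy, scipy, OpenCV 4.12 (cv2) and the standard library are available. Lean on these libraries where they do the work, as an engineer would, in place of code of your own. Each camera call takes 0.05 s, during which the arm holds its last target. There are 200 camera calls.

### The job

On the board slide, bring the orange stripe of the carriage under the tip of the red pointer, using only the blue knob and never pushing the carriage itself. The screw has backlash, so first turn the knob anticlockwise until the whole stripe has gone past the pointer towards the knob. Then turn it clockwise until the pointer stands over the stripe, and let go.

Things in the scene. Friction and masses are not known exactly. Their poses are not given: they have to be found in the camera images.
- knob_grip (a point): Blue bar knob, vertical axis, on the slide's grey gearbox (80 x 80, top 46 mm up). Point: on the axis at grip height, 77 mm above table. Bar 46 mm long (x axis), 14 thick (y), 54 to 88 mm up, over a 48 mm disc (top 56 mm up). z up. Moves the carriage 45 mm per rad: anticlockwise seen from above draws it to the knob, clockwise away. About 0.1 N m; one grasp does (up to 1.5 rad, then 0.7 back).
- screw_knob (a joint): Backlash: angle of the blue knob relative to its screw, 0 to 0.3 rad. At 0 anticlockwise turning drives the screw, at 0.3 clockwise turning does; in between the knob turns loosely and the carriage stays still. Starts anywhere in this range. (The red knob on a separate box is another device.)
- carriage: White and aluminium carriage, 110 mm long, with a green circuit board. Origin: underside, 27 mm above table, level (in y) with the centre line of the orange stripe, which is 20 mm wide in y and lies 50 mm off along +x, 37 mm above table. y runs along the slide, away from the knob. At the start the stripe's centre is 17 to 30 mm beyond the pointer, on the side away from the knob.
- index_tip (a point): Tip of the fixed red index pointer, 49 mm above table, over the stripe's track. Its black clamp (top 58 mm up) stands on the far long edge of the slide's base (170 x 400 x 12 mm). Its y axis runs along the slide, away from the knob; the carriage origin's y in this frame is the setting, 0 when lined up.

How it is judged:
By the outcome, as a careful person would: the job done as asked, in the order asked, and still so for the second after the job is handed in, with the robot touching nothing.
It also fails if it takes over 32 s, if anything falls off the work surface, if the arm or the gripper's body presses on something with over 40 N, if the wrist force passes 120 N, or if a joint passes its speed limit or range.

## Working session

There is one attempt and no reset: what is moved stays moved. The work goes in short steps, Python scripts to look and compute and a tool call to move; the robot and the scene stay as the last step left them, time stands still between calls to the robot, and variables do not carry over. Pictures are saved under pics/ and viewed, about 8 in all and at most 12, crops included, and the job is handed in when it is done.

Besides the shell and the picture viewer there is one more tool, called after ">>>" by a JSON object that holds its "api" and its "payload", one argument or row to a line. arm_command: Moves the arm, as the interface text tells. Its arguments: {"type":"object","properties":{"rows":{"type":"string"},"jaw":{"type":"number"},"squeeze":{"type":"number"}},"required":["rows"]}

```bash
mkdir -p pics
cat > h.py <<'E'
import numpy as np, cv2
from station import monitor, vision, workorder
from scipy.spatial.transform import Rotation as Ro
def cam(name):
    o=monitor.get_obs(); d=vision.get_image(name); im=d["frame"]
    f=im.shape[0]/2/np.tan(np.radians(d["vfov"])/2)
    if "R" in d: R=np.array(d["R"]);t=np.array(d["t"]); C=-R.T@t; Rw=R.T
    else:
        T=np.array(d["T_tool_cam"]); Rt=Ro.from_rotvec(o["tool_rot"]).as_matrix()
        Rw=Rt@T[:3,:3]; C=Rt@T[:3,3]+np.array(o["tool_pos"])
    return dict(im=im,f=f,cx=d["cx"],cy=d["cy"],Rw=Rw,C=C,o=o)
def onz(c,u,v,z):
    r=c["Rw"]@np.array([(u-c["cx"])/c["f"],(v-c["cy"])/c["f"],1]); return c["C"]+r*(z-c["C"][2])/r[2]
def px(c,X):
    p=c["Rw"].T@(np.array(X)-c["C"]); return c["f"]*p[0]/p[2]+c["cx"],c["f"]*p[1]/p[2]+c["cy"]
def blobs(im,h0,h1,smin=120,vmin=60,amin=15):
    h=cv2.cvtColor(im,cv2.COLOR_RGB2HSV); m=cv2.inRange(h,(h0,smin,vmin),(h1,255,255))
    n,l,s,c=cv2.connectedComponentsWithStats(m)
    return [(s[i][:5].tolist(),c[i].round(1).tolist()) for i in range(1,n) if s[i][4]>=amin],l
def save(c,fn,s=1): cv2.imwrite("pics/"+fn,cv2.resize(c["im"][...,::-1],None,fx=s,fy=s))
E
python3 - <<'E'
from h import *
for n in("scene","side","wrist"):
    c=cam(n); save(c,n+"0.png",1.5); print(n,c["C"].round(3),c["f"],c["Rw"][:,2].round(2))
    for nm,a,b in(("blue",100,128),("orange",6,22),("red",0,5)): print(nm,blobs(c["im"],a,b)[0])
print(c["o"])
E
```

```text
scene [0.973 0.363 0.515] 348.7308561686049 [-0.62 -0.47 -0.62]
blue [([0, 0, 136, 96, 10412], [60.6, 40.4]), ([233, 0, 2, 32, 55], [233.6, 13.6]), ([410, 0, 28, 29, 598], [423.3, 13.7]), ([483, 0, 29, 9, 198], [498.7, 3.1]), ([472, 30, 40, 34, 1069], [492.3, 46.3]), ([141, 67, 15, 6, 71], [147.8, 69.5]), ([196, 172, 23, 25, 397], [207.1, 185.1]), ([41, 176, 4, 36, 141], [42.5, 193.6])]
orange [([472, 5, 40, 29, 842], [493.0, 19.6]), ([399, 23, 9, 7, 18], [401.8, 25.8]), ([292, 37, 25, 19, 286], [304.6, 46.3]), ([462, 60, 50, 34, 1137], [489.9, 76.1]), ([48, 99, 18, 8, 88], [56.5, 102.4]), ([316, 226, 7, 4, 25], [318.9, 227.6]), ([293, 232, 13, 11, 92], [299.2, 237.0]), ([72, 295, 138, 89, 4354], [133.9, 344.8]), ([57, 318, 84, 66, 1684], [96.9, 353.3]), ([41, 331, 70, 53, 1349], [72.7, 359.6]), ([24, 344, 54, 40, 960], [47.6, 366.1])]
red [([181, 0, 36, 3, 64], [199.4, 0.5]), ([447, 0, 35, 34, 698], [464.2, 16.1]), ([339, 21, 10, 22, 112], [344.5, 32.1]), ([355, 21, 29, 7, 55], [371.0, 24.9]), ([384, 25, 33, 17, 243], [400.5, 32.7]), ([414, 33, 54, 61, 1035], [438.1, 53.5]), ([368, 
[... 2099 characters left out ...]
96, 34, 25, 13, 118], [207.8, 40.0])]
{'t': 0.1, 'q': array([-1.18992308e-01,  5.33259834e-02,  1.61415019e+00,  1.29789101e-05,
        1.47599610e+00, -1.19014515e-01]), 'dq': array([-0.00150754, -0.00113462, -0.00276139, -0.00117562, -0.00124333,
       -0.00048709]), 'effort': array([ 6.14647306e-04, -3.94903493e+01, -3.71363103e+01, -4.52310599e-05,
        3.99340541e-03, -4.17574097e-05]), 'tool_pos': array([6.24576011e-01, 5.86067104e-05, 3.02767921e-01]), 'tool_rot': array([-2.22036744e+00, -2.22041399e+00,  1.80830050e-03]), 'contact_force': array([-0.25718743,  0.2987739 , -0.43600574]), 'wrist_torque': array([-0.0130168 ,  0.02127748, -0.01470558]), 'opening': 0.0853746044785849}
```

View pics/scene0.png

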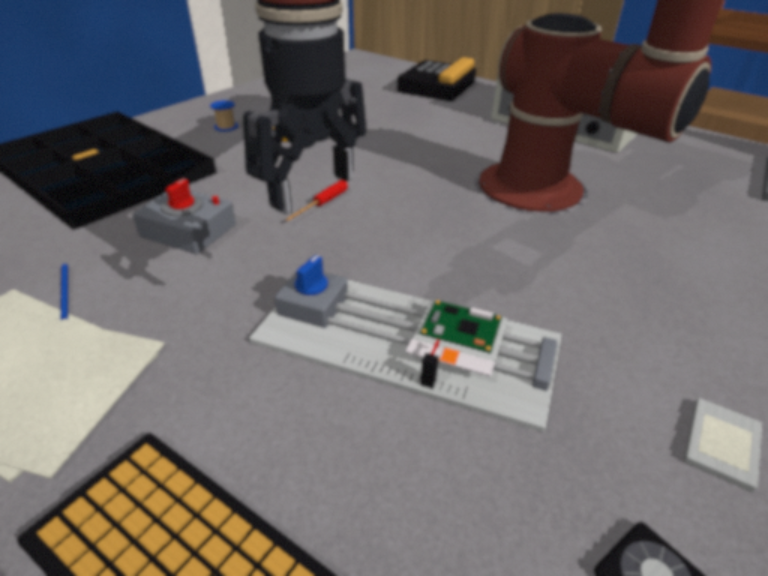

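View pics/side0.png

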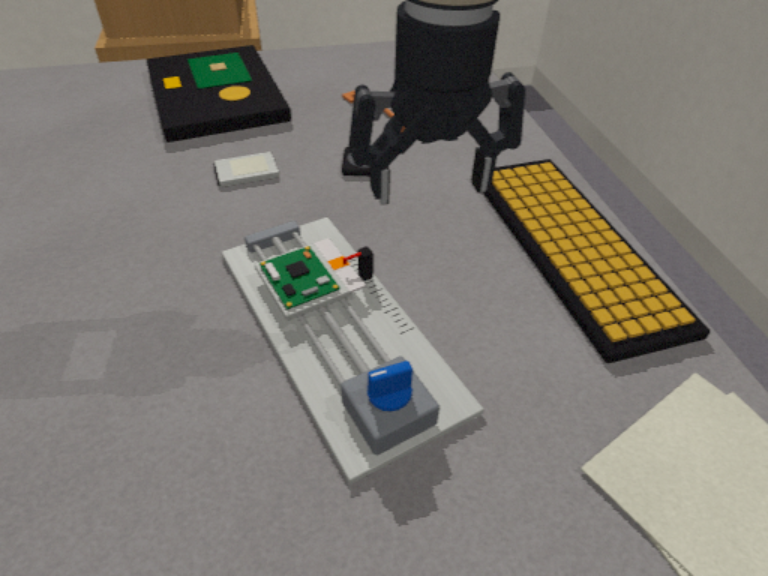

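View pics/wrist0.png

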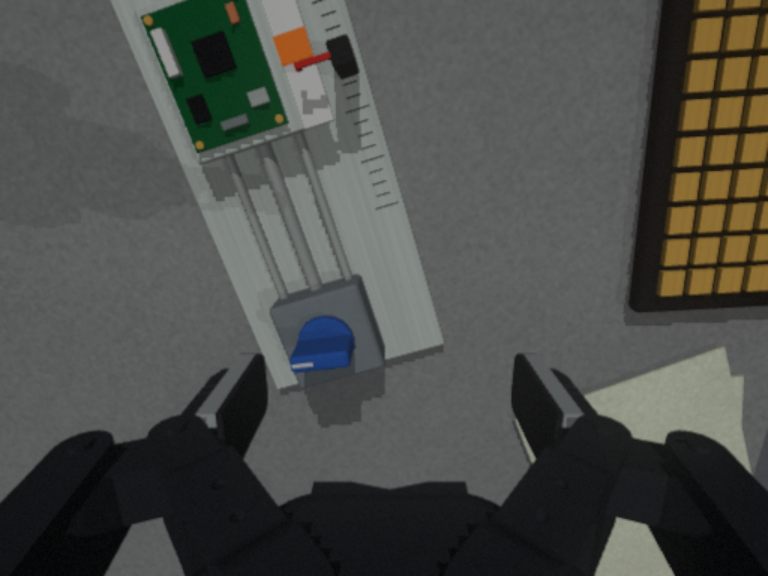

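Run:
```python
from h import *
c=cam("wrist")
print("knob",onz(c,216,229,.077).round(4),onz(c,216,229,.088).round(4))
P=lambda u,v,z:onz(c,u/1.5,v/1.5,z)
a,b=P(305,140,.035),P(350,278,.035);d=a-b;print("slide",np.degrees(np.arctan2(d[1],d[0])))
print("tip",P(298,67,.049),"stripe",P(294,47,.037))
s=cam("side");print(onz(s,260,254,.077))
cv2.imwrite("pics/k1.png",cv2.resize(c["im"][195:265,180:270,::-1],None,fx=7,fy=7,interpolation=cv2.INTER_CUBIC))
```

```text
knob [ 0.5738 -0.0648  0.077 ] [ 0.5756 -0.0596  0.088 ]
slide 106.00134723332673
tip [0.56015169 0.13368258 0.049     ] stripe [0.5557083  0.14887481 0.037     ]
[ 0.57127321 -0.08226776  0.077     ]
```

View pics/k1.png

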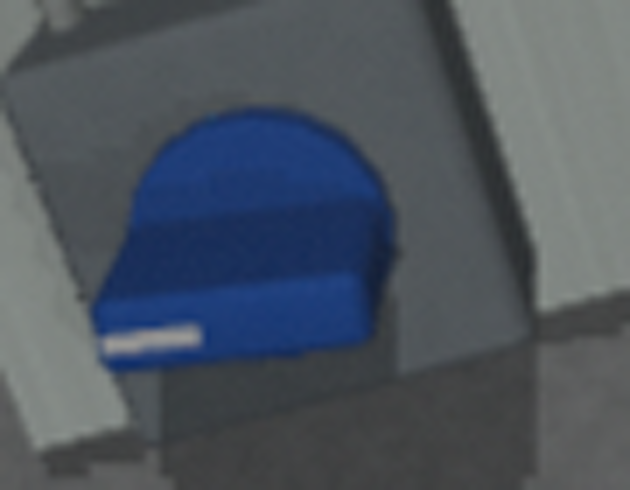

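The crop shows the bar's top face clearly, with corners at crop px (97,300), (365,272), (373,345) and (105,370). The white mark is on its −x end.

Run:
```python
from h import *
c=cam("wrist")
p=[onz(c,180+u/7,195+v/7,.088) for u,v in((97,300),(365,272),(373,345),(105,370))]
print(np.mean(p,0).round(4))
for i,j in((0,1),(3,2),(3,0),(2,1)):
    d=p[j]-p[i];print(np.linalg.norm(d).round(4),np.degrees(np.arctan2(d[1],d[0])).round(1))
```

```text
[ 0.5724 -0.0747  0.088 ]
0.0436 6.6
0.0441 6.0
0.0126 92.1
0.0131 94.1
```

>>> {"api": "arm_command", "payload": {
  "rows": "-13 -19 -10 0 0 -10.5; -26 -38 -20 0 0 -21; -39 -56 -40 0 0 -31.5; -52 -75 -60 0 0 -42; -52 -75 -80 0 0 -52.5; -52 -75 -100 0 0 -63; -52 -75 -100 0 0 -73.5; -52 -75 -100 0 0 -84; -52 -75 -100 0 0 -84",
  "jaw": 1
}}

```text
t: 1.42
tool_pos: [0.5728, -0.075, 0.2034]
tool_rot: [-3.136, -0.168, 0.0]
contact_force: [-0.6, 0.5, -0.5]
opening: 0.0855
```

Run:
```python
from h import *
c=cam("wrist"); save(c,"w2.png",1.5)
print(c["o"]["t"],c["o"]["tool_pos"],c["o"]["q"],c["C"], blobs(c["im"],100,128)[0], blobs(c["im"],0,22)[0])
```

```text
1.425 [ 0.5727988  -0.07498928  0.20340028] [-2.59224936e-01  2.40235509e-02  1.81510938e+00  7.14470374e-04
  1.30275206e+00  1.20452221e+00] [ 0.64559273 -0.0668371   0.27295745] [([232, 170, 58, 71, 2599], [260.4, 200.3])] [([0, 169, 21, 29, 388], [8.0, 184.8]), ([55, 202, 7, 6, 32], [58.2, 204.1]), ([82, 264, 6, 6, 27], [84.7, 266.4]), ([397, 346, 22, 38, 269], [409.6, 369.5])]
```

View pics/w2.png

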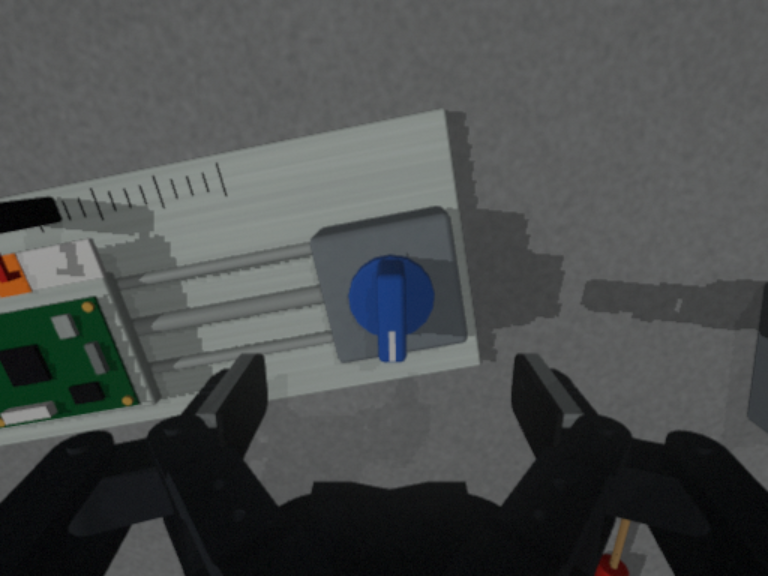

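The bar stands upright in the image, midway between the pads, with its top face spanning about (379..406, 262..360). I'll check its centre with this closer view.

Run:
```python
from h import *
c=cam("wrist")
p=[onz(c,u/1.5,v/1.5,.088) for u,v in((379,262),(403,262),(406,360),(379,360))]
print(np.mean(p,0).round(4),[x.round(4) for x in p], onz(c,(390)/1.5,(296)/1.5,.056))
```

```text
[ 0.575  -0.0756  0.088 ] [array([ 0.5989, -0.0671,  0.088 ]), array([ 0.6001, -0.078 ,  0.088 ]), array([ 0.5511, -0.0852,  0.088 ]), array([ 0.5497, -0.0721,  0.088 ])] [ 0.57240442 -0.07506474  0.056     ]
```

>>> {"api": "arm_command", "payload": {
  "rows": "1 0 -25 0 0 0; 1 0 -50 0 0 0; 1 0 -70 0 0 0; 1 0 -70 0 0 0"
}}

```text
t: 2.02
tool_pos: [0.5727, -0.0747, 0.1315]
tool_rot: [-3.135, -0.17, 0.006]
contact_force: [-0.3, 0.3, -0.5]
opening: 0.0855
```

>>> {"api": "arm_command", "payload": {
  "rows": "0 0 0 0 0 0; 0 0 0 0 0 0; 0 0 0 0 0 0; 0 0 0 0 0 0; 0 0 0 0 0 0; 0 0 0 0 0 0",
  "jaw": 0,
  "squeeze": 40
}}

```text
t: 2.78
tool_pos: [0.573, -0.0756, 0.1323]
tool_rot: [3.137, 0.17, -0.005]
contact_force: [-2.0, -5.4, 3.6]
opening: 0.0137
```

Run:
```python
from h import *
c=cam("side"); o=c["o"]; print(o["t"],o["tool_pos"],o["opening"],o["contact_force"],o["wrist_torque"])
cv2.imwrite("pics/s3.png",cv2.resize(c["im"][130:310,140:350,::-1],None,fx=3.5,fy=3.3))
print(blobs(c["im"],4,22)[0],blobs(c["im"],0,3)[0])
```

```text
2.775 [ 0.57298705 -0.07562042  0.13227885] 0.013706377165187725 [-2.03950826 -5.44085662  3.57839622] [-0.85808462  0.24075302  0.06520401]
[([0, 0, 313, 179, 22137], [170.4, 62.5]), ([138, 0, 8, 13, 23], [141.4, 5.7]), ([324, 108, 140, 120, 6449], [392.3, 168.7]), ([202, 167, 5, 5, 17], [204.2, 169.2]), ([219, 171, 14, 9, 75], [225.0, 175.0])] [([169, 0, 8, 6, 15], [172.0, 2.6]), ([50, 2, 11, 8, 20], [55.8, 4.7]), ([0, 4, 8, 5, 16], [3.3, 5.6]), ([8, 10, 14, 20, 60], [13.6, 18.2]), ([192, 13, 7, 7, 18], [195.6, 16.0]), ([81, 15, 9, 5, 18], [84.5, 16.9]), ([23, 16, 11, 11, 33], [28.7, 20.5]), ([179, 16, 8, 4, 18], [182.4, 17.2]), ([183, 21, 11, 8, 22], [188.7, 23.7]), ([92, 24, 6, 11, 17], [93.8, 30.1]), ([198, 30, 7, 7, 16], [200.3, 32.7]), ([235, 30, 12, 7, 23], [240.1, 33.2]), ([77, 33, 10, 4, 15], [81.0, 34.8]), ([61, 35, 6, 9, 17], [63.6, 39.2]), ([31, 37, 15, 11, 40], [37.4, 42.4]), ([129, 40, 6, 8, 17], [131.9, 43.8]), ([195, 42, 8, 10, 19], [198.8, 46.4]), ([251, 43, 8, 8, 21], [254.2, 46.9]), ([72, 44, 8, 6, 17], [75.8, 46.8]), ([224, 44, 13, 12, 29], [229.7, 50.1]), ([158,
[... 778 characters left out ...]
28], [241.4, 84.7]), ([116, 88, 7, 9, 18], [119.3, 92.0]), ([215, 88, 10, 14, 33], [220.3, 94.8]), ([251, 89, 7, 11, 24], [254.3, 93.3]), ([131, 91, 9, 8, 22], [135.2, 94.5]), ([126, 94, 8, 11, 22], [128.8, 100.3]), ([238, 94, 9, 5, 15], [242.2, 96.4]), ([150, 99, 12, 8, 29], [155.2, 102.4]), ([162, 100, 10, 13, 35], [166.6, 106.6]), ([193, 100, 12, 10, 19], [198.9, 105.0]), ([175, 107, 6, 7, 18], [177.5, 110.1]), ([172, 116, 7, 16, 36], [174.7, 123.4]), ([154, 119, 9, 7, 15], [157.9, 122.2]), ([184, 129, 8, 7, 19], [186.8, 131.9]), ([233, 147, 7, 10, 16], [235.7, 152.1]), ([283, 160, 10, 7, 19], [286.9, 162.6]), ([258, 162, 7, 9, 20], [261.1, 166.2]), ([229, 170, 7, 6, 18], [231.8, 171.8])]
```

View pics/s3.png

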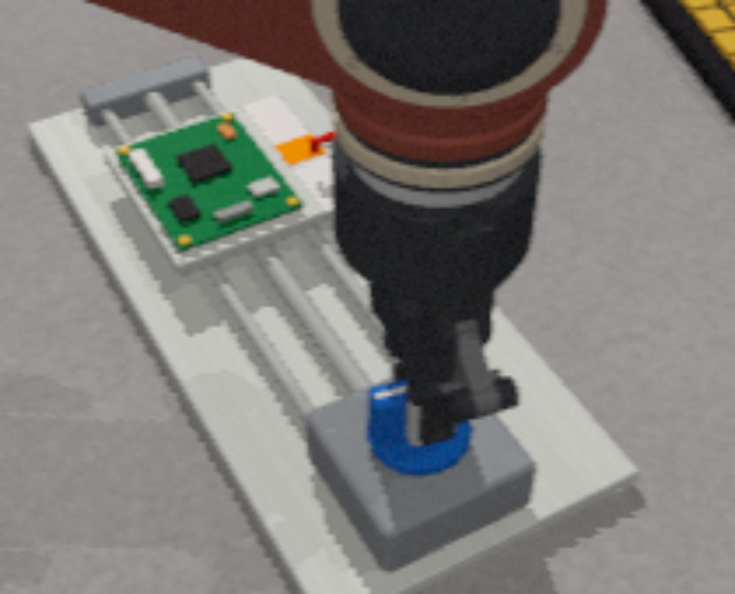

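The bar is gripped with a 13.7 mm opening, and the pointer and stripe are visible near crop px (320,140). Next is the anticlockwise turn, in part first.

>>> {"api": "arm_command", "payload": {
  "rows": "0 0 0 0 0 5; 0 0 0 0 0 10; 0 0 0 0 0 15; 0 0 0 0 0 20; 0 0 0 0 0 25; 0 0 0 0 0 30; 0 0 0 0 0 35; 0 0 0 0 0 40; 0 0 0 0 0 40"
}}

```text
t: 3.95
tool_pos: [0.5725, -0.0748, 0.1323]
tool_rot: [-2.889, -1.231, 0.006]
contact_force: [-4.0, 1.4, 4.4]
opening: 0.0132
```

Run:
```python
from h import *
c=cam("wrist"); o=c["o"]; print(o["t"],o["tool_pos"],o["opening"],o["contact_force"],o["wrist_torque"],o["q"][5])
w=c["im"]; s=cam("side")["im"]; g=cam("scene")["im"]
a=cv2.resize(s[140:230,150:270],(400,300),interpolation=2); b=cv2.resize(g[190:280,240:360],(400,300),interpolation=2)
t=np.hstack([a,b]); l=np.hstack([cv2.resize(w,(400,300)),np.zeros((300,400,3),np.uint8)])
cv2.imwrite("pics/m4.png",np.vstack([t,l])[...,::-1])
```

```text
3.95 [ 0.57251605 -0.074846    0.1322614 ] 0.013182427069447203 [-4.04052367  1.40447878  4.36601869] [ 0.36196757  0.70830816 -0.02223872] 0.5073136570247071
```

View pics/m4.png

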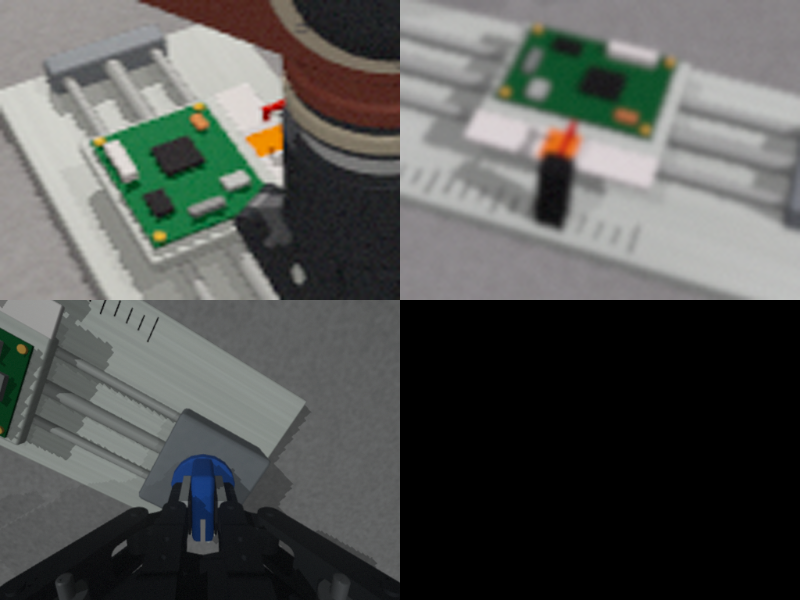

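The carriage has moved. The pointer (scene crop about (573,123)) is now over the stripe, near its far edge. I'll measure it as numbers.

```bash
cat > m.py <<'E'
from h import *
d=np.array([np.cos(np.radians(106)),np.sin(np.radians(106)),0])
def tri(c1,p1,c2,p2):
    A=[];B=[]
    for c,p in((c1,p1),(c2,p2)):
        r=c["Rw"]@np.array([(p[0]-c["cx"])/c["f"],(p[1]-c["cy"])/c["f"],1]);r/=np.linalg.norm(r)
        P=np.eye(3)-np.outer(r,r);A.append(P);B.append(P@c["C"])
    return np.linalg.solve(sum(A),sum(B))
def green(c,im=None):
    h=cv2.cvtColor(c["im"] if im is None else im,cv2.COLOR_RGB2HSV);m=cv2.inRange(h,(50,110,30),(80,255,255));m[:195]=0;m[270:]=0;m[:,:250]=0;m[:,370:]=0
    m=cv2.morphologyEx(m,cv2.MORPH_CLOSE,np.ones((5,5)))
    k=max(cv2.findContours(m,0,2)[0],key=cv2.contourArea); (u,v)=cv2.minAreaRect(k)[0]
    return onz(c,u,v,.045),cv2.boxPoints(cv2.minAreaRect(k))
def stripe(c,im=None,roi=(215,260,270,330)):
    im=c["im"] if im is None else im
    h=cv2.cvtColor(im,cv2.COLOR_RGB2HSV);m=cv2.inRange(h,(7,130,120),(22,255,255))
    y0,y1,x0,x1=roi;k=np.zeros_like(m);k[y0:y1,x0:x1]=m[y0:y1,x0:x1]
    n,l,s,_=cv2.connectedComponentsWithStats(k); 
    i=1+np.argmax(s[1:,4]); v,u=np.nonzero(l==i)
    P=np.array([onz(c,a,b,.037) for a,b in zip(u,v)]); q=P@d
    return s[i].tolist(),P.mean(0).round(4),np.percentile(q,[1,50,99]).round(4)
E
python3 - <<'E'
from m import *
c=cam("scene");s=cam("side")
T=tri(c,(291.5,226.8),s,(228.9,173.6));print("tip tri",T,T@d, "rays z.049",onz(c,291.5,226.8,.049)@d,onz(s,228.9,173.6,.049)@d)
i0=cv2.resize(cv2.imread("pics/scene0.png")[...,::-1],(512,384),interpolation=cv2.INTER_AREA)
g0,b0=green(c,i0);g1,b1=green(c);print("green",g0,g1,(g1-g0),(g1-g0)@d)
print(stripe(c,i0));print(stripe(c))
e=b1
for i in range(4):
    a=onz(c,*b1[i],.045)-onz(c,*b1[i-1],.045);print(np.linalg.norm(a),np.degrees(np.arctan2(a[1],a[0])))
E
```

```text
tip tri [0.56032106 0.13226487 0.05577199] -0.027304267319672226 rays z.049 -0.028170971604108738 -0.021830062596898542
green [0.50610169 0.13586051 0.045     ] [0.51290802 0.11354771 0.045     ] [ 6.80632743e-03 -2.23127971e-02  5.55111512e-17] -0.02332451527074951
([294, 232, 11, 10, 82], array([0.5556, 0.1496, 0.037 ]), array([-0.0177, -0.0093, -0.0005]))
([282, 229, 12, 9, 58], array([0.5605, 0.1265, 0.037 ]), array([-0.041 , -0.034 , -0.0238]))
0.08862477596069569 -73.2983907080207
0.06995866875245099 -154.4988670583871
0.0957397503473862 105.12481705072462
0.06659942446802264 19.82036659920013
```

>>> {"api": "arm_command", "payload": {
  "rows": "0 0 0 0 0 5; 0 0 0 0 0 10; 0 0 0 0 0 14; 0 0 0 0 0 14; 0 0 0 0 0 14"
}}

```text
t: 4.82
tool_pos: [0.5723, -0.0746, 0.1323]
tool_rot: [-2.718, -1.571, 0.007]
contact_force: [-4.0, 0.9, 4.7]
opening: 0.0135
```

Run:
```python
from m import *
c=cam("scene");s=cam("side");o=c["o"];print(o["t"],o["q"][5],o["contact_force"])
g,b=green(c);print(g,(g-[.5061,.1359,.045])@d,stripe(c))
a=cv2.resize(s["im"][140:230,150:270],(400,300),interpolation=2); b=cv2.resize(c["im"][205:265,260:340],(400,300),interpolation=2)
cv2.imwrite("pics/m5.png",np.hstack([a,b])[...,::-1])
```

```text
4.825 0.26546273715589747 [-4.04568249  0.86150579  4.6791289 ]
[0.51587326 0.10344183 0.045     ] -0.03389467352082411 ([277, 228, 12, 9, 78], array([0.5645, 0.1178, 0.037 ]), array([-0.0509, -0.0426, -0.033 ]))
```

View pics/m5.png

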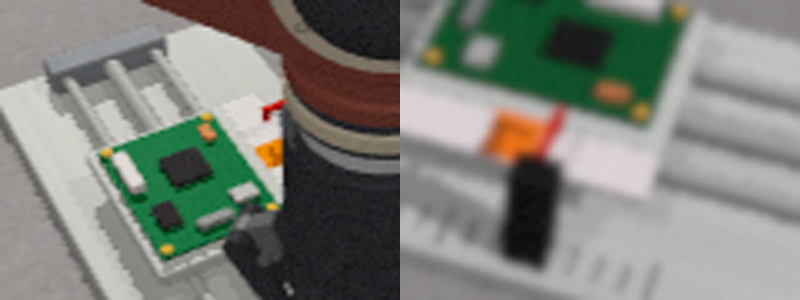

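The stripe's far edge is about 6 mm past the tip on the knob side. Now I'll turn clockwise.

>>> {"api": "arm_command", "payload": {
  "rows": "0 0 0 0 0 -5; 0 0 0 0 0 -10; 0 0 0 0 0 -15; 0 0 0 0 0 -20; 0 0 0 0 0 -25; 0 0 0 0 0 -30; 0 0 0 0 0 -34; 0 0 0 0 0 -36; 0 0 0 0 0 -36"
}}

```text
t: 6.05
tool_pos: [0.5727, -0.0753, 0.1324]
tool_rot: [-3.072, -0.654, 0.003]
contact_force: [1.4, -2.8, -0.3]
opening: 0.0131
```

Run:
```python
from m import *
c=cam("scene");s=cam("side");o=c["o"];print(o["t"],o["q"][5],o["contact_force"])
g,b=green(c);print(g,(g-[.5061,.1359,.045])@d,stripe(c))
a=cv2.resize(s["im"][140:230,150:270],(400,300),interpolation=2); b=cv2.resize(c["im"][205:265,260:340],(400,300),interpolation=2)
cv2.imwrite("pics/m6.png",np.hstack([a,b])[...,::-1])
```

```text
6.05 0.8918293479659025 [ 1.43002106 -2.79873916 -0.30309316]
[0.51163251 0.11744466 0.045     ] -0.019265382941186935 ([285, 230, 11, 9, 56], array([0.5586, 0.1312, 0.037 ]), array([-0.0369, -0.0269, -0.0199]))
```

View pics/m6.png

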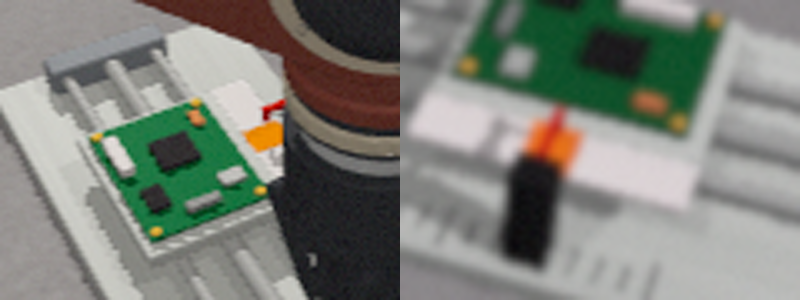

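The pointer appears over the stripe, with the setting at about −1 mm. I'll let go, lift, and check from straight above with the wrist camera.

>>> {"api": "arm_command", "payload": {
  "rows": "0 0 0 0 0 0; 0 0 0 0 0 0; 0 0 0 0 0 0; 0 0 0 0 0 0; 0 0 0 0 0 0; 0 0 30 0 0 0; 0 0 60 0 0 0; 0 0 100 0 0 0; 0 0 100 0 0 0",
  "jaw": 1
}}

```text
t: 7.28
tool_pos: [0.5747, -0.0757, 0.237]
tool_rot: [3.07, 0.654, 0.008]
contact_force: [-0.6, -0.2, 0.4]
opening: 0.0854
```

>>> {"api": "arm_command", "payload": {
  "rows": "0 20 0 0 0 10; 0 40 10 0 0 20; -5 60 20 0 0 30; -10 80 20 0 0 40; -10 100 20 0 0 50; -10 120 20 0 0 60; -10 120 20 0 0 70; -10 120 20 0 0 70"
}}

```text
t: 8.28
tool_pos: [0.5642, 0.0445, 0.2557]
tool_rot: [-2.142, -2.295, -0.007]
contact_force: [-0.2, 0.2, -0.0]
opening: 0.0854
```

Run:
```python
from m import *
c=cam("wrist");o=c["o"];print(o["t"],o["tool_pos"],o["q"],c["C"])
tp=px(c,[.560,.133,.049]);print(tp)
u,v=[int(x) for x in tp];y0=max(0,v-45);x0=max(0,u-60);print(x0,y0)
cv2.imwrite("pics/w7.png",cv2.resize(c["im"][y0:y0+90,x0:x0+120,::-1],None,fx=6,fy=6,interpolation=cv2.INTER_CUBIC))
s=cam("scene");g,_=green(s);print((g-[.5061,.1359,.045])@d,stripe(s))
```

```text
8.275 [0.56422838 0.04452868 0.2556886 ] [-0.05456139 -0.05369766  1.80081737  0.00506843  1.39356034 -0.12464513] [0.55867496 0.11795059 0.32560282]
(np.float64(261.33968212674336), np.float64(88.8258577192507))
201 43
-0.019265382941186935 ([285, 230, 11, 9, 54], array([0.5588, 0.1314, 0.037 ]), array([-0.0369, -0.0267, -0.0199]))
```

View pics/w7.png

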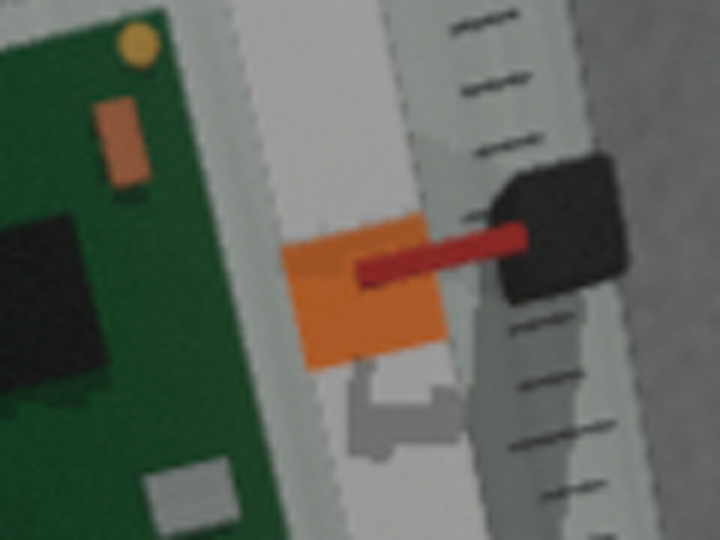

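Seen from above, the tip (crop px (360,273)) lies over the orange stripe, whose corners are (283,246), (422,214), (447,337) and (308,369).

Run:
```python
from m import *
c=cam("wrist");f=lambda u,v,z:onz(c,201+u/6,43+v/6,z)
s=[f(*p,.037) for p in((283,246),(422,214),(447,337),(308,369))]
y=(s[0]+s[1]-s[2]-s[3])/2;L=np.linalg.norm(y);y/=L;print(L,np.degrees(np.arctan2(y[1],y[0])))
t=f(360,273,.049);print(t,"setting mm",1e3*(np.mean(s,0)-t)@y)
t=px(c,[*t[:2],.049]);print(t)
```

```text
0.01948177665733985 106.17304888642414
[0.56010527 0.13291987 0.049     ] setting mm -2.437047323751696
(np.float64(261.00000000000006), np.float64(88.50000000000001))
```

```bash
python3 -c "
from h import *
print(workorder.finish_job())"
```

```text
the job is handed in; nothing more can be done
None
```

The pointer now stands over the orange stripe, and I handed the job in at about 8.3 s with the gripper open and clear of everything.

- **Anticlockwise:** I gripped the blue knob once and turned it 54°. The carriage moved about 34 mm towards the knob, which put the stripe's far edge about 6–7 mm past the pointer.
- **Clockwise:** I then turned it back 36° in the same grasp, let go and lifted away.
- **Last checks:** The wrist camera from above puts the tip over the stripe, with the stripe's centre about 2.4 mm on the knob side of the tip (the stripe reaches 10 mm each way). The scene camera gave about 1.4 mm on the same side, and it showed no carriage movement on release.
- **Disagreement:** The pointer tip's position along the slide, measured from the scene and side cameras, differed by up to about 6 mm. I relied on the closer wrist view and left the small offset uncorrected.

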